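# Set a bearing block against the stops and switch the magnetic chuck to full hold

## Task

Set the black bearing block up for measuring: push it with the fingertips across the face of the magnetic chuck, without lifting it, until it sits flush against both the back rail and the end stop. Then, with the block seated, push the red-knobbed lever from off, past its light-hold click, all the way to the full-hold stop. Leave everything else on the plate where it stands.

Things in the scene. Friction and masses are not known exactly. Their poses are not given: they have to be found in the camera images.
- chuck: magnetic chuck bolted to the plate: blue block 130 (x) x 250 (y) x 50 mm high with a level bright face with brass lines, 50 mm up. A 6 mm aluminium back rail runs along its whole far (+x) side, an end stop along its whole left (+y) end; both stand 12 mm above the face. Two black toe clamps, 29 mm high, reach 45 mm out from its front (-x) side. Origin under its centre; x towards the rail, y towards the end stop
- stop_corner (a point): point on the chuck where the inner faces of the back rail and of the end stop meet, at the height of the face (50 mm above the plate), 65 mm in x and 125 mm in y from the chuck's origin; its axes are the chuck's: x square to the back rail and towards it, y along the rail and towards the end stop, z up
- block_center (a point): centre (15 mm above its underside) of the bearing block: black steel, 44 (its x) x 64 (its y) x 30 mm high, with a 26 mm upright bore in its middle, loose on the chuck's face, 0.4 to 0.7 kg. Its axes are within about 20 degrees of the chuck's at the start. Seated, its +x side is on the back rail and its +y side on the end stop
- lever (a joint): chuck lever angle (rad): 0 = off (leans 45 degrees to the front, chuck -x), 0.785 = light hold (upright), where a spring detent catches it, 1.571 = full hold, the second stop (leans 45 degrees to the back, chuck +x). About 4 to 5 N along its swing at the knob to leave off, and again to leave the detent. Let go in between, it springs to the nearer of these positions
- lever_knob (a point): centre of the lever's red ball knob, 28 mm in diameter, on a 10 mm steel arm beyond the chuck's right (-y) end, 30 mm outside the end face and 95 mm from the pivot; it swings in the upright plane of the chuck's x and z. Its axes turn with the lever
- lever_pivot (a point): point on the lever's pivot axis (along the chuck's y) in the plane in which the knob swings: 27 mm above the plate, 30 mm outside the chuck's right end, at the middle of its width; its axes are the chuck's
- ring_gauge: plain steel ring gauge, 64 mm outside, 36 mm bore, 22 mm high, standing flat in front of the chuck; origin under its centre. Leave it alone
- bushing: turned aluminium flanged bushing, flange 90 mm, 70 mm high, behind the chuck; origin under its centre. Leave it alone
- ref_sphere: reference sphere: white 25 mm ceramic ball on a steel foot of 60 mm, 92 mm high, behind the chuck; origin under its centre. Leave it alone
- strap_clamp: loose black strap clamp, 30 x 105 x 18 mm, lying in front of the chuck; origin under its centre. Leave it alone
- hex_key: L-shaped hex key, 100 mm long, 8 mm thick, lying in front of the chuck; origin under the middle of its long leg. Leave it alone
- cleaner: white cleaner bottle with a blue cap and label, 64 mm wide, 170 mm high, on the right of the plate; origin under its centre. Leave it alone
- brush: wooden-handled brush, 200 mm long, lying on the left of the plate; origin in the middle. Leave it alone
Not all that is in view belongs to the job. There is more than one size of the part that bears block_center; the job needs the largest.

How it is judged:
On the way, in this order (a step that is already met when the one before it is completed fails the run):
1. the block sits flush against the back rail and the end stop (x of block_center in the frame of stop_corner above -0.0245 m and y of block_center in the frame of stop_corner above -0.0345 m and z of block_center in the frame of stop_corner between 0.012 and 0.018 m and angle between the x axis of block_center and the x axis of stop_corner, either way round below 0.04 rad), for 0.2 s.
2. then the lever is at full hold, with the block still seated (all of step 1 and value of joint lever above 1.49 rad), for 0.2 s.
At the end, for the whole second after the job is handed in: the block is down on the chuck's face and at rest, its sides within 2.5 mm of the back rail and of the end stop and square to them within 2.3 degrees (0.04 rad), and the lever is at the full-hold stop (joint above 1.49 rad) (all of step 2 and linear speed of block below 0.01 m/s); the robot touches nothing.
It fails at once if the block is lifted off the chuck's face, tipped or pushed off the chuck (z of block_center in the frame of stop_corner above 0.023 m or z of block_center in the frame of stop_corner below 0.007 m or angle between block_center's own z axis and vertical above 0.2 rad).
It fails at once if the lever is put to full hold before the block is seated (value of joint lever above 1.49 rad and (x of block_center in the frame of stop_corner below -0.03 m or y of block_center in the frame of stop_corner below -0.04 m)).
It fails at once if another thing on the plate is shifted by more than 15 mm (distance of any of ring_gauge, bushing, ref_sphere, strap_clamp, hex_key, cleaner, brush from where it was at the start of the episode above 0.015 m).
It also fails if it takes over 58 s, if anything falls off the work surface, if the arm or the gripper's body presses on something with over 40 N, if the wrist force passes 120 N, or if a joint passes its speed limit or range.

## Robot

A 6-joint arm with a two-finger parallel gripper is mounted at the origin on the work surface. World frame = base frame: x ahead of the robot, y to its left, z up, the work surface at z = 0. Lengths are in m, angles in rad, forces in N, time in s.
With the tool pointing down it reaches from about 0.3 to 0.775 m from the base axis. Payload 14.6 kg.
Tool frame: the origin (TCP) lies on the centre line of the jaws, within the pads' length; the fingertips stand 22 mm ahead of it and the grasp point (between the pads) lies 3 mm ahead of it (bot.tip_reach is the distance from the TCP to the fingertips, in m); z points along the fingers, y is the line along which they close (so a half turn about z gives the same grasp; the last joint's range is limited). The gripper opens to 85 mm and grips with 20 to 120 N. Pads are 22 mm wide; open, the fingers measure 114 mm over their backs; the gripper's body (76 mm by 85 mm) begins 54 mm behind the grasp point. The pads swing forward as they close: fully open they stand 13 mm farther back than shut.
Start: joints at [1.244, 0.3, 1.521, -0, 1.321, -0.067], TCP at [0.141, 0.532, 0.222] pointing down, gripper open.
Joint ranges: [-3.03, 3.03], [-0.79, 2.21], [0.23, 2.52], [-1.04, 4.18], [0, 3.07], [-2.55, 2.55]. Speed limits (rad/s): [2.22, 2.22, 2.57, 3.14, 3.14, 3.14].

## Interface

Orientations are given as a unit quaternion [w, x, y, z].
In Python, from station import bot gives the robot as it stands.
- The arm moves only by the tool apply_moves, never from a script. Its argument "rows" is a list of rows, each a list of 5 numbers: the gripper's target within -1 to 1 (fully open at 1, half-way at 0, shut at -1), then the shift along the tool's x, y, z in cm, then the turn about the tool's z in rad. In form: [[grip, tx, ty, tz, twist], ...]. A call has 1 to 5 rows; each row is the pose to reach, as a shift and turn from the pose commanded when the call began, along the tool's axes at that moment; what a row does not reach only later rows make up. A row lasts 1/8 s, in which the tool goes at most 62.5 mm and 10.7 degrees, less where a joint would pass 70% of its speed; a pose out of reach is approached as far as the arm can. A call with a gripper value outside its range is refused whole. The fingers move at their own pace and stop on an object; "grip_force" is the grip in N (left out, the last holds). Time passes only in rows, so rows that repeat a pose let the fingers close. It gives the time, the measured TCP pose, the force, the opening and the grip force at its end, in the units of the state.
- bot.get_state(): the state, without advancing time (a new reading comes with each control period).
- bot.grab_frame(name): name is "side" or "top"; returns the picture (384x512x3 uint8, red, green, blue); there is no depth.
- bot.calibration(name): a dict with "mtx" (3x3 intrinsics, pixels), "R" (3x3) and "t" (3): a world point X has camera coordinates R X + t. Camera axes: x right, y down, z forward; pixel columns grow to the right and rows downward; lengths in m; the calibration is good to about 2 mm. A picture is of the moment at which its call begins. calibration takes no time and is no camera call.
- bot.finish_job(): hands the job in; it is judged then, once.
The state is a dict: "t": time; "joint_pos": joint angles; "qd": joint speeds; "effort": joint torques, N m; "eef_pos": TCP position; "ee_rot": TCP orientation; "wrist_force": force on the tool from outside, world axes, zero at the start; "wrist_torque": the same for the moment, N m; "width": opening from 0.0 (shut) to 1.0 (fully open); "finger_force": force on a finger pad.
Only numpy, scipy, OpenCV 4.12 (cv2) and the standard library are available. Lean on these libraries where they do the work, as an engineer would, in place of code of your own. Each camera call takes 0.05 s, during which the arm holds its last target. There are 200 camera calls.

## Working session

There is one attempt and no reset: what is moved stays moved. The work goes in short steps, Python scripts to look and compute and a tool call to move; the robot and the scene stay as the last step left them, time stands still between calls to the robot, and variables do not carry over. Pictures are saved under pics/ and viewed, at most 10 in all, crops included, and the job is handed in when it is done.

Besides the shell and the picture viewer there is one more tool, called as a command line: name --pt "numbers of a row" for each row, then --argument value for the rest. apply_moves: Moves the arm, as the interface text tells. Its arguments: {"type":"object","properties":{"rows":{"type":"array","items":{"type":"array","items":{"type":"number"}}},"grip_force":{"type":"number"}},"required":["rows"]}

```bash
mkdir -p pics; cat > h.py <<'E'
from station import bot
import numpy as np, cv2
def ray(name,u,v,z):
    c=bot.calibration(name);K,R,t=[np.array(c[k],float) for k in("mtx","R","t")]
    d=R.T@np.linalg.inv(K)@np.array([u,v,1.]);o=-R.T@t
    return o+d*(z-o[2])/d[2]
def proj(name,X):
    c=bot.calibration(name);K,R,t=[np.array(c[k],float) for k in("mtx","R","t")]
    p=K@(R@np.array(X,float)+t);return p[:2]/p[2]
def tool(X):  # shift to world X, cm in tool axes
    from scipy.spatial.transform import Rotation as Ro
    s=bot.get_state();q=s["ee_rot"];r=Ro.from_quat([q[1],q[2],q[3],q[0]])
    return r.inv().apply(np.array(X)-s["eef_pos"])*100
E
python3 - <<'E'
from h import *
for n in("top","side"):
    im=bot.grab_frame(n);cv2.imwrite(f"pics/{n}0.png",cv2.resize(im[...,::-1],(800,600),interpolation=cv2.INTER_CUBIC))
    c=bot.calibration(n);print(n,(-np.array(c["R"]).T@np.array(c["t"])).round(3),np.array(c["R"]).round(2).tolist())
s=bot.get_state();print(s["t"],s["ee_rot"],s["eef_pos"],s["width"])
E
```

```text
top [ 0.346 -0.036  1.299] [[0.01, -1.0, 0.0], [-0.98, -0.01, -0.18], [0.18, 0.0, -0.98]]
side [0.436 0.97  0.767] [[-0.99, -0.12, -0.01], [-0.06, 0.57, -0.82], [0.11, -0.81, -0.57]]
0.1 [-1.03373317e-04  1.29519936e-01  9.91576676e-01 -5.20371555e-04] [0.14120334 0.53133207 0.2217734 ] 1.0004355706458097
```

View pics/top0.png

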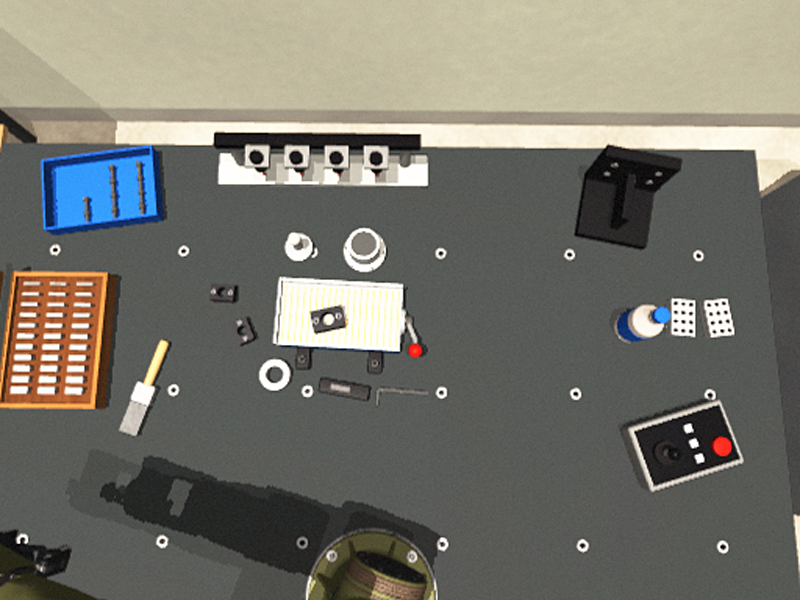

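View pics/side0.png

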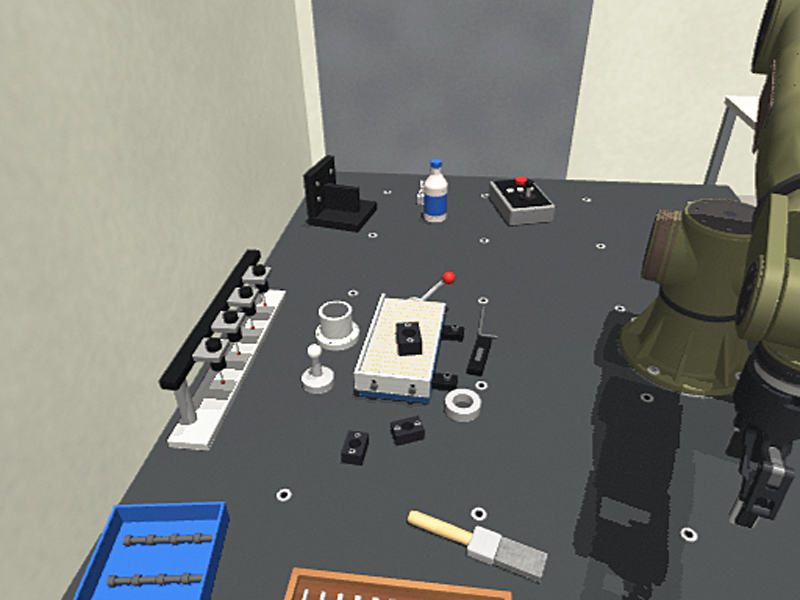

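The top view shows the chuck at about (340,315) of 800x600, with the block at (327,319), the knob at (416,351), and the smaller blocks off the chuck. I'll take an enlarged crop next.

```bash
python3 - <<'E'
from h import *
im=bot.grab_frame("top");c=im[165:265,155:285];cv2.imwrite("pics/topc.png",cv2.resize(c[...,::-1],None,fx=6,fy=6,interpolation=cv2.INTER_CUBIC))
E
```

```text
(no output)
```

View pics/topc.png

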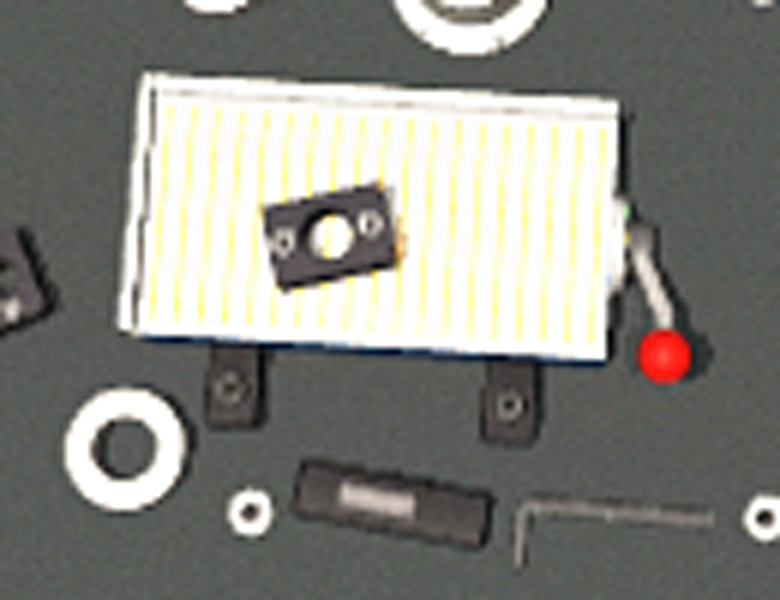

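```bash
cat >> h.py <<'E'
def cr(U,V,z,f=6,u0=155,v0=165): return ray("top",(U+.5)/f-.5+u0,(V+.5)/f-.5+v0,z)
E
python3 - <<'E'
from h import *
P={k:cr(*v) for k,v in dict(FR=(606,359,.05),FLs=(121,331,.062),RR=(618,102,.062),RL=(147,74,.062),b1=(264,207,.08),b2=(380,183,.08),b3=(402,264,.08),b4=(287,292,.08),hole=(331,236,.08),knob=(665,356,.094),stopin=(136,334,.05)).items()}
for k,p in P.items(): print(k,p.round(4))
d=P["RL"]-P["RR"];print("rail len",np.linalg.norm(d),"yaw",np.arctan2(-d[0],d[1]))
d2=P["RL"]-P["FLs"];print("end len",np.linalg.norm(d2),np.arctan2(d2[1],d2[0]))
print("front", np.linalg.norm(P["FR"]-P["stopin"]), np.arctan2(-(P["stopin"]-P["FR"])[0],(P["stopin"]-P["FR"])[1]))
b=[P["b%d"%i] for i in (1,2,3,4)]
for i in range(4):
  e=b[i]-b[(i+1)%4];print(np.linalg.norm(e).round(4),np.arctan2(-e[0],e[1]).round(3))
print("c",sum(b)/4)
s=bot.get_state();print(s["t"])
E
```

```text
FR [ 0.4802 -0.0525  0.05  ]
FLs [0.4913 0.2026 0.062 ]
RR [ 0.6169 -0.0578  0.062 ]
RL [0.6298 0.1948 0.062 ]
b1 [0.555  0.1272 0.08  ]
b2 [0.5683 0.0669 0.08  ]
b3 [0.5256 0.0544 0.08  ]
b4 [0.5103 0.1138 0.08  ]
hole [0.54   0.0918 0.08  ]
knob [ 0.4773 -0.0821  0.094 ]
stopin [0.4912 0.1969 0.05  ]
rail len 0.252966741152118 yaw -0.05133587415329962
end len 0.13878057991048665 -0.05628489451845439
front 0.2496543237623137 -0.04394631809943146
0.0618 0.217
0.0445 -1.286
0.0613 -2.89
0.0467 1.863
c [0.53981937 0.09059314 0.08      ]
0.15
```

```bash
cat >> h.py <<'E'
C=np.array([.6225,.190,.05]);yaw=-.051
xa=np.array([np.cos(yaw),np.sin(yaw),0]);ya=np.array([-np.sin(yaw),np.cos(yaw),0])
def cw(x,y,z): return C+xa*x+ya*y+np.array([0,0,z-.05])   # stop_corner frame -> world
def info():
    s=bot.get_state();p=np.array(s["eef_pos"])-C
    q=s["ee_rot"];from scipy.spatial.transform import Rotation as Ro
    m=Ro.from_quat([q[1],q[2],q[3],q[0]]).as_matrix()
    print("t",s["t"],"sc xyz mm",(np.array([p@xa,p@ya,p[2]+.05])*1e3).round(1),"tooly yaw",np.arctan2(-m[0,1],m[1,1]).round(4),"F",np.round(s["wrist_force"],1),"w",s["width"]);return m
E
python3 - <<'E'
from h import *
m=info();print(m.round(3));print(tool(cw(-.1315,-.1034,.15)))
E
```

```text
t 0.15 sc xyz mm [-498.1  316.4  221.9] tooly yaw -0.2598 F [-0.5 -0.  -0.1] w 0.9990268670521937
[[-0.966  0.257 -0.   ]
 [ 0.257  0.966 -0.001]
 [ 0.    -0.001 -1.   ]]
[-44.56170277 -33.46394172   7.21246213]
```

apply_moves --pt "-0.5 -5 -3.7 0 0" --pt "-0.5 -10 -7.5 0 0" --pt "-0.5 -15 -11.2 0 0" --pt "-0.5 -20 -15 0 0" --pt "-0.5 -25 -18.7 0 0"

```text
t: 0.78
eef_pos: [0.3357, 0.2848, 0.2223]
ee_rot: [0.0, 0.129, 0.992, 0.0]
wrist_force: [0.5, 1.0, -0.7]
width: 0.249
finger_force: 0.0
```

apply_moves --pt "-0.5 -5 -3.7 0 0" --pt "-0.5 -10 -7.5 0 0" --pt "-0.5 -15 -11.2 0 0" --pt "-0.5 -19.5 -14.8 2 -0.1" --pt "-0.5 -19.5 -14.8 2 -0.209"

```text
t: 1.4
eef_pos: [0.4861, 0.0905, 0.2005]
ee_rot: [-0.001, 0.026, 1.0, -0.0]
wrist_force: [-0.3, 0.9, -0.1]
width: 0.248
finger_force: 0.0
```

```bash
python3 - <<'E'
from h import *
m=info();print(tool(cw(-.1315,-.1034,.085)),bot.tip_reach)
E
```

```text
t 1.4 sc xyz mm [-131.2 -106.3  200.5] tooly yaw -0.0517 F [-0.3  0.9 -0.1] w 0.2484290438176263
[1.12295518e-03 3.02248632e-01 1.15451995e+01] 0.022
```

apply_moves --pt "-0.5 0 0.3 6 0" --pt "-0.5 0 0.3 10 0" --pt "-0.5 0 0.3 12 0"

```text
t: 1.78
eef_pos: [0.4844, 0.0963, 0.08]
ee_rot: [-0.002, 0.025, 1.0, -0.0]
wrist_force: [1.2, -0.6, 0.6]
width: 0.246
finger_force: 0.0
```

```bash
python3 - <<'E'
from h import *
m=info();a=bot.grab_frame("top")[165:265,155:285];b=bot.grab_frame("side")[175:275,205:335]
f=lambda c:cv2.resize(c[...,::-1],(400*13//10,400),interpolation=cv2.INTER_CUBIC)
cv2.imwrite("pics/a1.png",cv2.resize(np.hstack([f(a),f(b)]),(800,308)))
E
```

```text
t 1.775 sc xyz mm [-133.2 -100.6   80. ] tooly yaw -0.0509 F [ 1.2 -0.6  0.6] w 0.24586068570532757
```

View pics/a1.png

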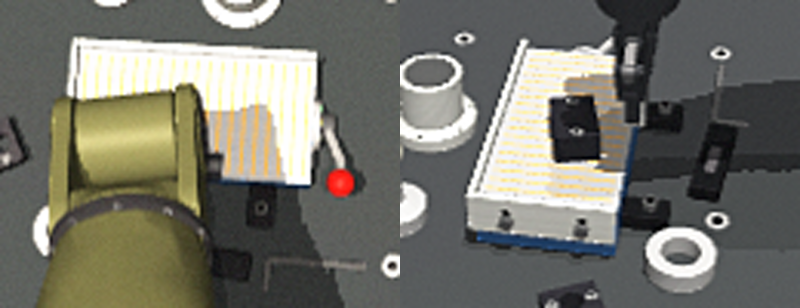

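The arm hides the block in the top view. In the side view the two fingers stand at the chuck's front edge, clear of the block and level with it. I'll start the push.

apply_moves --pt "-0.5 -1.5 0 0 0" --pt "-0.5 -2.5 -0.1 0 0" --pt "-0.5 -3.5 -0.2 0 0" --pt "-0.5 -4.5 -0.3 0 0" --pt "-0.5 -5.3 -0.3 0 0"

```text
t: 2.5
eef_pos: [0.5388, 0.0907, 0.0824]
ee_rot: [0.0, 0.025, 1.0, -0.0]
wrist_force: [0.5, 0.1, 0.2]
width: 0.252
finger_force: 0.0
```

apply_moves --pt "-0.5 -0.6 0 0 0" --pt "-0.5 -1.1 0 0 0" --pt "-0.5 -1.6 0 0 0" --pt "-0.5 -1.8 0 0 0"

```text
t: 3.0
eef_pos: [0.5564, 0.0899, 0.0823]
ee_rot: [-0.0, 0.025, 1.0, 0.0]
wrist_force: [-0.2, -0.3, -0.3]
width: 0.252
finger_force: 0.0
```

```bash
python3 - <<'E'
from h import *
m=info();b=bot.grab_frame("side")[175:275,205:335]
cv2.imwrite("pics/a2.png",cv2.resize(b[...,::-1],None,fx=6,fy=6,interpolation=cv2.INTER_CUBIC))
E
```

```text
t 3.0 sc xyz mm [ -60.9 -103.4   82.3] tooly yaw -0.0508 F [-0.2 -0.3 -0.3] w 0.251773665912063
```

View pics/a2.png

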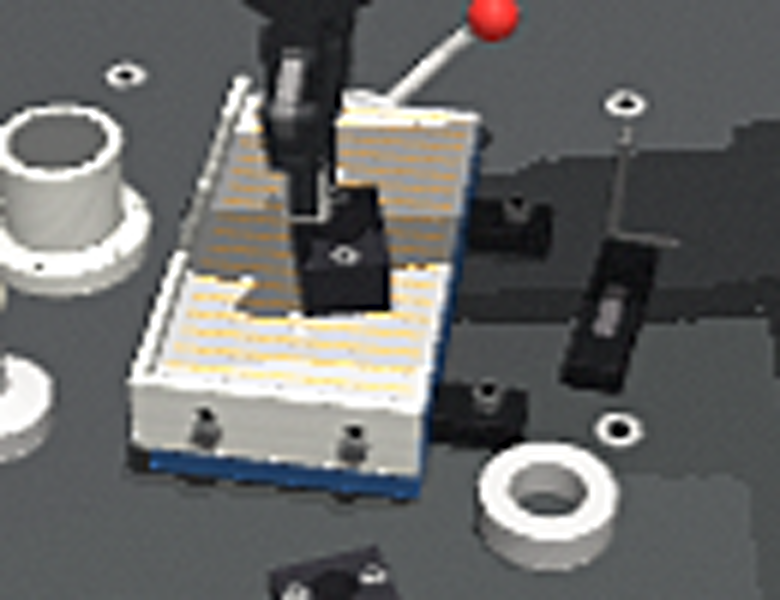

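```bash
python3 - <<'E'
from h import *
g=lambda X:((proj("side",X)-[205,175]+.5)*6-.5).round(0)
for z in (.05,.06,.07,.08): print(z,[g(cw(-.0609+dx,-.1034+dy,z)) for dx in(-.011,.011) for dy in (-.025,.025)])
print("block orig top",[g(p) for p in ([.555,.1272,.08],[.5683,.0669,.08],[.5256,.0544,.08],[.5103,.1138,.08],[.5103,.1138,.05])])
print("corner",g(C),g(cw(0,-.25,.05)))
E
```

```text
0.05 [array([342., 235.]), array([326., 297.]), array([300., 231.]), array([282., 293.])]
0.06 [array([342., 220.]), array([325., 282.]), array([300., 216.]), array([281., 277.])]
0.07 [array([342., 204.]), array([325., 266.]), array([299., 200.]), array([281., 261.])]
0.08 [array([342., 188.]), array([325., 250.]), array([299., 184.]), array([280., 245.])]
block orig top [array([305., 264.]), array([294., 187.]), array([381., 178.]), array([400., 253.]), array([399., 300.])]
corner [147. 387.] [251.  90.]
```

```bash
python3 - <<'E'
from h import *
b=bot.grab_frame("side")[178:235,235:290]
b=(255*(b/255.)**.45).astype(np.uint8)
cv2.imwrite("pics/a3.png",cv2.resize(b[...,::-1],None,fx=10,fy=10,interpolation=cv2.INTER_CUBIC))
E
```

```text
(no output)
```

View pics/a3.png

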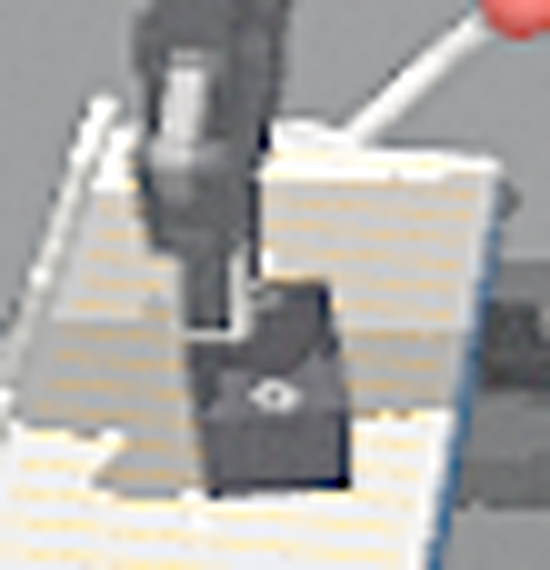

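```bash
python3 - <<'E'
from h import *
def s(U,V,z):
    p=ray("side",(U+.5)/10-.5+235,(V+.5)/10-.5+178,z)-C;return (np.array([p@xa,p@ya])*1e3).round(1)
for z in(.06,.08,.09,.1):print(z,s(183,335,z),s(243,332,z))
print("top",[s(*q,.08) for q in((203,418),(350,410),(328,283),(260,285))]);print("bot",s(210,494,.05),s(350,490,.05))
E
```

```text
0.06 [ -45.4 -125. ] [ -63.2 -129.3]
0.08 [-50.5 -99.7] [ -67.8 -103.9]
0.09 [-53. -87.] [-70.1 -91.2]
0.1 [-55.6 -74.4] [-72.4 -78.5]
top [array([-63.3, -62.2]), array([-104.6,  -72.5]), array([ -89.1, -131.7]), array([ -69. , -127.5])]
bot [-64.6 -64.1] [-104.8  -72.4]
```

The tips pass above the block: the finger bottom at crop (185–243, 333) fits a height of about 0.09. They are shorter than stated at this opening. I'll lift, go over the free part of the face, and find the tip height by touch.

apply_moves --pt "-0.5 0 0 -1.5 0" --pt "-0.5 0 -5 -1.5 0" --pt "-0.5 0 -8.7 -1.5 0" --pt "-0.5 0 -8.7 0 0"

```text
t: 3.6
eef_pos: [0.5526, 0.0009, 0.0841]
ee_rot: [0.002, 0.027, 1.0, -0.0]
wrist_force: [-1.7, -0.2, -0.1]
width: 0.249
finger_force: 0.0
```

apply_moves --pt "-0.5 0 0 0.4 0" --pt "-0.5 0 0 0.8 0" --pt "-0.5 0 0 0.8 0"

```text
t: 3.98
eef_pos: [0.5517, 0.0036, 0.0742]
ee_rot: [-0.0, 0.025, 1.0, 0.0]
wrist_force: [-0.8, -0.2, 0.5]
width: 0.253
finger_force: 0.0
```

```bash
python3 - <<'E'
from h import *
info();b=bot.grab_frame("side")[158:240,235:300]
b=(255*(b/255.)**.45).astype(np.uint8)
cv2.imwrite("pics/a4.png",cv2.resize(b[...,::-1],None,fx=7,fy=7,interpolation=cv2.INTER_CUBIC))
E
```

```text
t 3.975 sc xyz mm [ -61.2 -189.7   74.2] tooly yaw -0.0498 F [-0.8 -0.2  0.5] w 0.25325585218023083
```

View pics/a4.png

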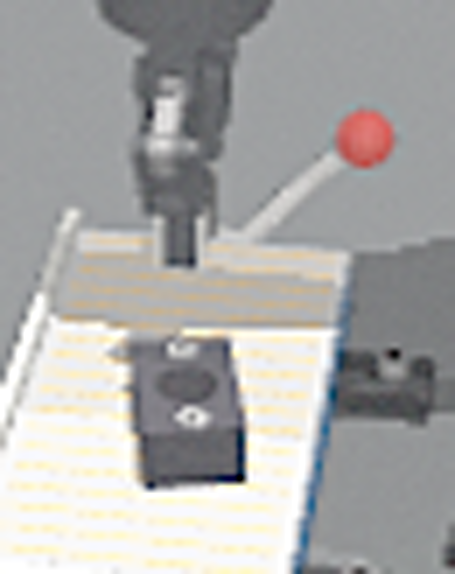

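```bash
python3 - <<'E'
from h import *
def s(U,V,z):
    p=ray("side",(U+.5)/7-.5+235,(V+.5)/7-.5+158,z)-C;return (np.array([p@xa,p@ya])*1e3).round(1)
for z in(.05,.06,.07,.08,.09):print(z,s(161,267,z),s(199,267,z))
print("top",[s(*q,.08) for q in((142,432),(243,427),(230,337),(132,342))],s(187,382,.08));print("bot",s(149,487,.05),s(243,481,.05))
E
```

```text
0.05 [ -43.2 -220.5] [ -60.7 -223.3]
0.06 [ -45.7 -206.7] [ -63.  -209.4]
0.07 [ -48.3 -192.9] [ -65.3 -195.6]
0.08 [ -50.8 -179.1] [ -67.6 -181.7]
0.09 [ -53.3 -165.3] [ -69.9 -167.9]
top [array([-63.3, -62.5]), array([-103.9,  -72.3]), array([ -89.2, -132.4]), array([ -48.1, -122.3])] [-76.1 -98.4]
bot [-65.6 -63.4] [-103.8  -73.5]
```

apply_moves --pt "-0.5 0 0 0.2 0" --pt "-0.5 0 0 0.4 0" --pt "-0.5 0 0 0.4 0"

```text
t: 4.4
eef_pos: [0.5517, 0.003, 0.0701]
ee_rot: [-0.0, 0.025, 1.0, 0.0]
wrist_force: [0.8, -0.1, -0.5]
width: 0.25
finger_force: 0.0
```

apply_moves --pt "-0.5 0 0 0.3 0" --pt "-0.5 0 0 0.5 0" --pt "-0.5 0 0 0.5 0"

```text
t: 4.78
eef_pos: [0.5517, 0.003, 0.0651]
ee_rot: [-0.0, 0.025, 1.0, 0.0]
wrist_force: [0.3, -0.9, -0.7]
width: 0.251
finger_force: 0.0
```

apply_moves --pt "-0.5 0 0 0.4 0" --pt "-0.5 0 0 0.7 0" --pt "-0.5 0 0 0.7 0"

```text
t: 5.15
eef_pos: [0.5516, 0.003, 0.0579]
ee_rot: [-0.0, 0.025, 1.0, 0.0]
wrist_force: [0.8, -0.1, 0.4]
width: 0.245
finger_force: 0.0
```

apply_moves --pt "-0.5 0 0 0.3 0" --pt "-0.5 0 0 0.5 0" --pt "-0.5 0 0 0.5 0"

```text
t: 5.52
eef_pos: [0.5517, 0.003, 0.0531]
ee_rot: [-0.0, 0.025, 1.0, -0.0]
wrist_force: [0.6, 0.5, 0.9]
width: 0.252
finger_force: 0.0
```

```bash
python3 - <<'E'
from h import *
info();b=bot.grab_frame("side")[158:240,235:300]
b=(255*(b/255.)**.45).astype(np.uint8)
cv2.imwrite("pics/a5.png",cv2.resize(b[...,::-1],None,fx=7,fy=7,interpolation=cv2.INTER_CUBIC))
E
```

```text
t 5.525 sc xyz mm [ -61.2 -190.4   53.1] tooly yaw -0.0508 F [0.6 0.5 0.9] w 0.2516476045182008
```

View pics/a5.png

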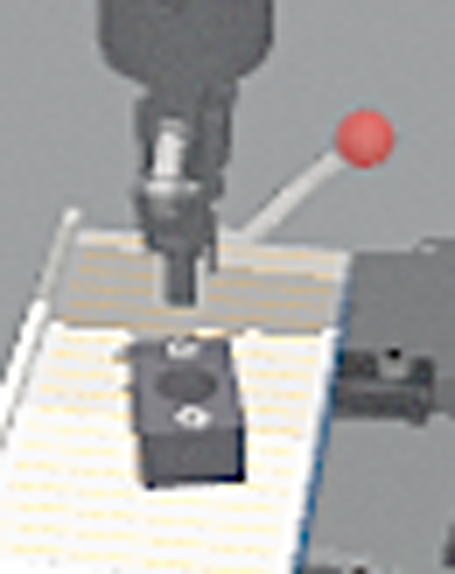

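The tips are now at about (180,305), near z 0.06, and the block hasn't moved. I'll go a little lower with force checks.

apply_moves --pt "-0.5 0 0 0.2 0" --pt "-0.5 0 0 0.4 0" --pt "-0.5 0 0 0.4 0"

```text
t: 5.95
eef_pos: [0.5517, 0.003, 0.0491]
ee_rot: [-0.0, 0.025, 1.0, 0.0]
wrist_force: [-0.6, 0.1, -0.4]
width: 0.255
finger_force: 0.0
```

apply_moves --pt "-0.5 0 0 0.2 0" --pt "-0.5 0 0 0.4 0" --pt "-0.5 0 0 0.4 0"

```text
t: 6.32
eef_pos: [0.5517, 0.003, 0.0451]
ee_rot: [-0.0, 0.025, 1.0, 0.0]
wrist_force: [-0.5, 0.7, 1.4]
width: 0.252
finger_force: 0.0
```

apply_moves --pt "-0.5 0 0 0.2 0" --pt "-0.5 0 0 0.3 0" --pt "-0.5 0 0 0.3 0"

```text
t: 6.7
eef_pos: [0.5518, 0.003, 0.0422]
ee_rot: [-0.0, 0.025, 1.0, 0.0]
wrist_force: [-0.2, -0.4, -0.8]
width: 0.248
finger_force: 0.0
```

apply_moves --pt "-0.5 0 0 0.2 0" --pt "-0.5 0 0 0.3 0" --pt "-0.5 0 0 0.3 0"

```text
t: 7.08
eef_pos: [0.552, 0.003, 0.0411]
ee_rot: [0.0, 0.025, 1.0, -0.0]
wrist_force: [-11.5, 0.6, 22.2]
width: 0.25
finger_force: 11.6
```

Contact is at a reading of z=0.0415, so the tips sit about 8.5 mm above the TCP reading. I'll raise slightly and go round in front of the block.

apply_moves --pt "-0.5 0 0 -1 0" --pt "-0.5 3.5 0 -1 0" --pt "-0.5 7 0 -1 0" --pt "-0.5 7 4.5 -1 0" --pt "-0.5 7 9 -1 0"

```text
t: 7.7
eef_pos: [0.4865, 0.0973, 0.0498]
ee_rot: [0.0, 0.026, 1.0, 0.0]
wrist_force: [0.4, -0.8, 0.1]
width: 0.25
finger_force: 0.0
```

apply_moves --pt "-0.5 0 0 0 0" --pt "-0.5 -1 0 0 0" --pt "-0.5 -1.8 0 0 0" --pt "-0.5 -2.6 0 0 0" --pt "-0.5 -2.6 0 0 0"

```text
t: 8.32
eef_pos: [0.513, 0.0945, 0.0491]
ee_rot: [0.0, 0.026, 1.0, -0.0]
wrist_force: [-0.1, 1.0, 0.5]
width: 0.248
finger_force: 0.0
```

```bash
python3 - <<'E'
from h import *
info()
b=bot.grab_frame("side")[158:240,235:300]
b=(255*(b/255.)**.45).astype(np.uint8)
cv2.imwrite("pics/a6.png",cv2.resize(b[...,::-1],None,fx=7,fy=7,interpolation=cv2.INTER_CUBIC))
E
```

```text
t 8.325 sc xyz mm [-104.5 -101.    49.1] tooly yaw -0.0518 F [-0.1  1.   0.5] w 0.2477323956659144
```

View pics/a6.png

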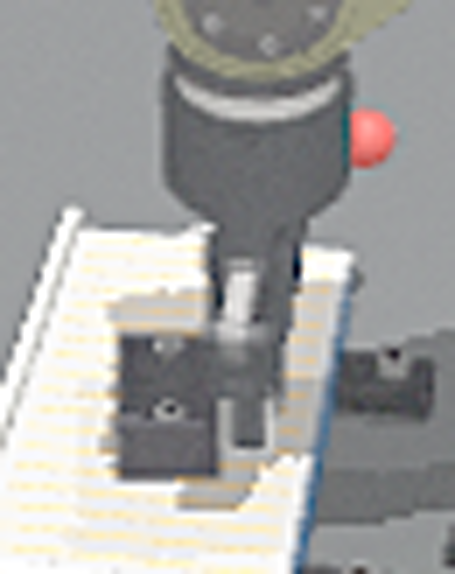

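The block is now square to the chuck, at (118–218, 335–478), and resting on the fingers. I'll compute its position and keep the last picture for the end.

```bash
python3 - <<'E'
from h import *
def s(U,V,z):
    p=ray("side",(U+.5)/7-.5+235,(V+.5)/7-.5+158,z)-C;return (np.array([p@xa,p@ya])*1e3).round(1)
print(s(119,422,.08),s(217,421,.08),s(120,479,.05),s(216,476,.05),s(118,335,.08))
E
```

```text
[-52.7 -67.5] [-92.7 -74.5] [-52.6 -66.6] [-92.2 -74.9] [ -41.2 -126.3]
```

apply_moves --pt "-0.5 -0.8 0 0 0" --pt "-0.5 -1.6 0 0 0" --pt "-0.5 -2.4 0 0 0" --pt "-0.5 -3.2 0 0 0" --pt "-0.5 -4.0 0 0 0"

```text
t: 9.0
eef_pos: [0.5528, 0.093, 0.0492]
ee_rot: [-0.0, 0.025, 1.0, -0.0]
wrist_force: [-4.3, 0.2, -0.4]
width: 0.245
finger_force: 1.7
```

apply_moves --pt "-0.5 -0.4 0 0 0" --pt "-0.5 -0.7 0 0 0" --pt "-0.5 -0.9 0 0 0" --pt "-0.5 -0.9 0 0 0"

```text
t: 9.5
eef_pos: [0.5616, 0.0926, 0.0494]
ee_rot: [0.0, 0.025, 1.0, 0.0]
wrist_force: [-0.4, -0.7, 0.1]
width: 0.246
finger_force: 0.3
```

```bash
cat >> h.py <<'E'
def blob():
    b=bot.grab_frame("side").astype(int);r=b[150:260,220:310]
    return r.max(2)
E
python3 - <<'E'
from h import *
info()
E
```

```text
t 9.5 sc xyz mm [ -55.9 -100.4   49.4] tooly yaw -0.0508 F [-0.4 -0.7  0.1] w 0.24566480219658748
```

apply_moves --pt "-0.5 -0.1 0 0 0" --pt "-0.5 -0.2 0 0 0" --pt "-0.5 -0.2 0 0 0"

```text
t: 9.88
eef_pos: [0.5629, 0.0925, 0.0494]
ee_rot: [-0.001, 0.025, 1.0, -0.0]
wrist_force: [-7.8, 0.3, 4.7]
width: 0.25
finger_force: 4.1
```

apply_moves --pt "-0.5 -0.1 0 0 0" --pt "-0.5 -0.2 0 0 0" --pt "-0.5 -0.2 0 0 0"

```text
t: 10.25
eef_pos: [0.5629, 0.0925, 0.0493]
ee_rot: [-0.003, 0.025, 1.0, -0.0]
wrist_force: [-26.8, -0.5, 16.5]
width: 0.247
finger_force: 13.3
```

apply_moves --pt "-0.5 2 0 0 0" --pt "-0.5 2 -5 0 0" --pt "-0.5 2 -7.5 0 0" --pt "-0.5 -1 -7.5 0 0" --pt "-0.5 -2.9 -7.5 0 0"

```text
t: 10.88
eef_pos: [0.592, 0.0154, 0.0498]
ee_rot: [0.001, 0.026, 1.0, -0.0]
wrist_force: [-0.2, 1.1, -0.4]
width: 0.248
finger_force: 0.0
```

apply_moves --pt "-0.5 0 0 0 0" --pt "-0.5 0 0.6 0 0" --pt "-0.5 0 1.2 0 0" --pt "-0.5 0 1.8 0 0" --pt "-0.5 0 2.4 0 0"

```text
t: 11.5
eef_pos: [0.5914, 0.04, 0.0494]
ee_rot: [-0.0, 0.025, 1.0, -0.0]
wrist_force: [-3.1, -7.2, 2.0]
width: 0.249
finger_force: 3.3
```

```bash
python3 - <<'E'
from h import *
info()
E
```

```text
t 11.5 sc xyz mm [ -23.4 -151.4   49.4] tooly yaw -0.0505 F [-3.1 -7.2  2. ] w 0.24913492971089995
```

apply_moves --pt "-0.5 0 0.8 0 0" --pt "-0.5 0 1.6 0 0" --pt "-0.5 0 2.4 0 0" --pt "-0.5 0 3.2 0 0" --pt "-0.5 0 4.0 0 0"

```text
t: 12.12
eef_pos: [0.5933, 0.0797, 0.0494]
ee_rot: [-0.001, 0.025, 1.0, -0.001]
wrist_force: [-4.8, -8.7, 3.5]
width: 0.249
finger_force: 4.2
```

apply_moves --pt "-0.5 0 0.5 0 0" --pt "-0.5 0 1.0 0 0" --pt "-0.5 0 1.4 0 0" --pt "-0.5 0 1.7 0 0" --pt "-0.5 0 1.7 0 0"

```text
t: 12.75
eef_pos: [0.5941, 0.0968, 0.0494]
ee_rot: [-0.0, 0.025, 1.0, -0.0]
wrist_force: [-4.3, -5.9, 2.3]
width: 0.253
finger_force: 2.8
```

```bash
python3 - <<'E'
from h import *
info()
E
```

```text
t 12.75 sc xyz mm [-23.6 -94.6  49.4] tooly yaw -0.0506 F [-4.3 -5.9  2.3] w 0.25254000047817077
```

apply_moves --pt "-0.5 0 0.2 0 0" --pt "-0.5 0 0.4 0 0" --pt "-0.5 0 0.6 0 0" --pt "-0.5 0 0.6 0 0"

```text
t: 13.25
eef_pos: [0.5944, 0.1026, 0.0494]
ee_rot: [-0.001, 0.025, 1.0, -0.001]
wrist_force: [-4.5, -6.8, 3.5]
width: 0.25
finger_force: 3.6
```

apply_moves --pt "-0.5 0 0.15 0 0" --pt "-0.5 0 0.3 0 0" --pt "-0.5 0 0.3 0 0"

```text
t: 13.62
eef_pos: [0.5945, 0.1053, 0.0494]
ee_rot: [-0.001, 0.025, 1.0, -0.001]
wrist_force: [-5.9, -9.1, 3.8]
width: 0.25
finger_force: 4.6
```

Not there yet (y about -86).

apply_moves --pt "-0.5 0 0.15 0 0" --pt "-0.5 0 0.3 0 0" --pt "-0.5 0 0.3 0 0"

```text
t: 14.0
eef_pos: [0.5945, 0.1056, 0.0495]
ee_rot: [-0.001, 0.026, 1.0, -0.003]
wrist_force: [-9.8, -29.1, 8.4]
width: 0.247
finger_force: 14.9
```

apply_moves --pt "-0.5 0 0.1 0 0" --pt "-0.5 0 0.2 0 0" --pt "-0.5 0 0.2 0 0"

```text
t: 14.38
eef_pos: [0.5945, 0.1058, 0.0495]
ee_rot: [-0.002, 0.026, 1.0, -0.004]
wrist_force: [-11.5, -43.1, 11.4]
width: 0.25
finger_force: 21.7
```

apply_moves --pt "-0.5 0 -1.5 0 0" --pt "-0.5 5.5 -1.5 0 0" --pt "-0.5 5.5 2 0 0" --pt "-0.5 5.5 4.4 0 0" --pt "-0.5 4 4.4 0 0"

```text
t: 15.0
eef_pos: [0.5571, 0.1589, 0.0495]
ee_rot: [0.0, 0.024, 1.0, 0.0]
wrist_force: [0.6, -0.7, -0.4]
width: 0.251
finger_force: 0.0
```

apply_moves --pt "-0.5 -0.3 0 0 0" --pt "-0.5 -0.6 0 0 0" --pt "-0.5 -0.8 0 0 0" --pt "-0.5 -0.8 0 0 0"

```text
t: 15.5
eef_pos: [0.5656, 0.1563, 0.0493]
ee_rot: [-0.0, 0.026, 1.0, 0.0]
wrist_force: [-0.2, 0.8, 0.6]
width: 0.248
finger_force: 0.0
```

```bash
python3 - <<'E'
from h import *
info()
E
```

```text
t 15.5 sc xyz mm [-55.2 -36.5  49.3] tooly yaw -0.0511 F [-0.2  0.8  0.6] w 0.24849486076492397
```

apply_moves --pt "-0.5 -0.2 0 0 0" --pt "-0.5 -0.35 0 0 0" --pt "-0.5 -0.35 0 0 0"

```text
t: 15.88
eef_pos: [0.5659, 0.1563, 0.0492]
ee_rot: [-0.004, 0.025, 1.0, -0.001]
wrist_force: [-29.5, -1.7, 18.5]
width: 0.247
finger_force: 14.6
```

```bash
python3 - <<'E'
from h import *
info()
E
```

```text
t 15.875 sc xyz mm [-54.8 -36.5  49.2] tooly yaw -0.0503 F [-29.5  -1.7  18.5] w 0.2468049635895938
```

The block is seated on both. I'll retreat, raise, shut the fingers and go in front of the knob.

apply_moves --pt "-0.5 4 0 0 0" --pt "-0.5 5 0 -6 0" --pt "-0.5 7 -4 -10 0" --pt "-1 9 -10 -10 0" --pt "-1 11.6 -16 -10 0"

```text
t: 16.5
eef_pos: [0.4459, 0.0043, 0.1498]
ee_rot: [0.001, 0.025, 1.0, -0.0]
wrist_force: [0.5, -0.8, -0.2]
width: -0.002
finger_force: 0.0
```

apply_moves --pt "-1 0 -5 0 0" --pt "-1 0 -8.4 0 0" --pt "-1 0 -8.4 0 0"

```text
t: 16.88
eef_pos: [0.4422, -0.0799, 0.1494]
ee_rot: [0.0, 0.027, 1.0, -0.0]
wrist_force: [-0.3, 0.6, 0.4]
width: 0.005
finger_force: 0.0
```

```bash
python3 - <<'E'
from h import *
info(); print(tool(cw(-.167,-.280,.078)))
im=bot.grab_frame("side");a=im[175:240,225:290];a=(255*(a/255.)**.45).astype(np.uint8)
t=bot.grab_frame("top")[165:235,165:245]
f=lambda c:cv2.resize(c[...,::-1],(c.shape[1]*400//c.shape[0],400),interpolation=cv2.INTER_CUBIC)
o=np.hstack([f(a),f(t)]);print(o.shape);cv2.imwrite("pics/b1.png",o[:,:800])
hsv=cv2.cvtColor(im,cv2.COLOR_RGB2HSV);m=((hsv[...,0]<8)&(hsv[...,1]>150)&(hsv[...,2]>100)).astype(np.uint8)
n,_,st,ce=cv2.connectedComponentsWithStats(m);print(st[1:,4],ce[1:].round(1),"knob exp",proj("side",cw(-.132,-.28,.094)))
E
```

```text
t 16.875 sc xyz mm [-166.3 -278.8  149.4] tooly yaw -0.0538 F [-0.3  0.6  0.4] w 0.00511351841100926
[ 0.07197781 -0.12186365  7.14170451]
(400, 857, 3)
[33 50  2  3  2  3] [[333.  115.2]
 [286.5 177.4]
 [169.  194.5]
 [161.3 209.3]
 [152.5 226. ]
 [142.3 244.3]] knob exp [287.04637366 176.94670673]
```

View pics/b1.png

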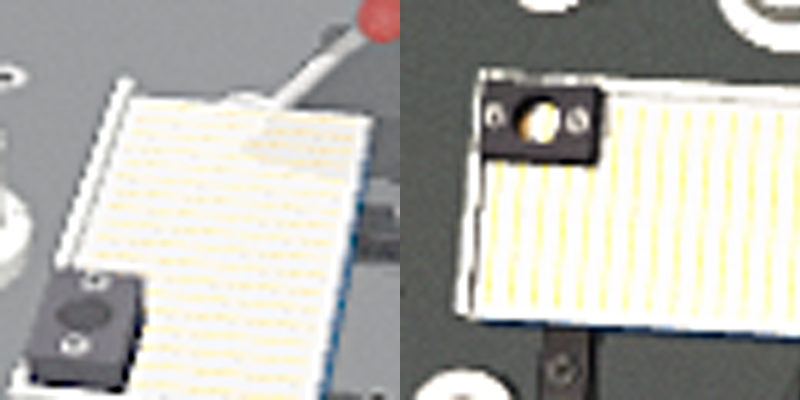

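The top view (right) shows the block in the corner at (482–600, 80–165), flush with the rail and the end stop. The knob is where expected. I'll lower and push the lever.

apply_moves --pt "-1 0 0 4 0" --pt "-1 0 0 7.1 0" --pt "-1 0 0 7.1 0" --pt "-1 -1 0 7.1 0" --pt "-1 -1.6 0 7 0"

```text
t: 17.6
eef_pos: [0.4558, -0.0785, 0.0807]
ee_rot: [-0.005, 0.025, 1.0, 0.0]
wrist_force: [-61.2, 2.9, 51.9]
width: 0.0
finger_force: 31.2
```

apply_moves --pt "-1 -0.7 0 -0.5 0" --pt "-1 -1.5 0 -1.0 0" --pt "-1 -2.3 0 -1.4 0" --pt "-1 -3.1 0 -1.8 0" --pt "-1 -3.1 0 -1.8 0"

```text
t: 18.23
eef_pos: [0.4905, -0.0806, 0.0983]
ee_rot: [0.001, 0.025, 1.0, -0.0]
wrist_force: [-0.4, -0.2, -0.3]
width: -0.006
finger_force: 0.0
```

```bash
cat >> h.py <<'E'
def knob():
    im=bot.grab_frame("side");hsv=cv2.cvtColor(im,cv2.COLOR_RGB2HSV);m=((hsv[...,0]<8)&(hsv[...,1]>150)&(hsv[...,2]>100)).astype(np.uint8)
    n,_,st,ce=cv2.connectedComponentsWithStats(m)
    for s,c in zip(st[1:],ce[1:]):
        if 225<c[0]<300 and s[4]>8:
            A=np.linspace(-.2,1.8,401);P=np.array([proj("side",cw(-.065-.095*np.sin(np.pi/4-a),-.28,.027+.095*np.cos(np.pi/4-a))) for a in A])
            d=np.linalg.norm(P-c,axis=1);print("knob px",c.round(1),"n",s[4],"angle",A[d.argmin()].round(2),"err",d.min().round(1))
E
python3 - <<'E'
from h import *
info();knob()
E
```

```text
t 18.225 sc xyz mm [-118.  -277.    98.3] tooly yaw -0.0505 F [-0.4 -0.2 -0.3] w -0.005714340700179142
knob px [266.  168.5] n 48 angle 0.82 err 0.5
```

The lever sits at light hold. The push forces point to the tip riding high on the knob, so the second push goes lower.

apply_moves --pt "-1 0 0 1.0 0" --pt "-1 -0.8 0 1.0 0" --pt "-1 -1.3 0 1.0 0" --pt "-1 -1.8 0 1.1 0" --pt "-1 -1.8 0 1.1 0"

```text
t: 18.9
eef_pos: [0.5076, -0.0815, 0.0862]
ee_rot: [-0.0, 0.025, 1.0, 0.0]
wrist_force: [0.4, -0.2, -0.6]
width: 0.0
finger_force: 0.0
```

apply_moves --pt "-1 -0.5 0 0 0" --pt "-1 -0.8 0 0 0" --pt "-1 -1.0 0 0 0"

```text
t: 19.27
eef_pos: [0.5176, -0.082, 0.0863]
ee_rot: [0.0, 0.025, 1.0, 0.0]
wrist_force: [-0.4, -0.5, -0.5]
width: -0.001
finger_force: 0.0
```

```bash
python3 - <<'E'
from h import *
info();knob()
E
```

```text
t 19.275 sc xyz mm [ -90.9 -277.    86.3] tooly yaw -0.0508 F [-0.4 -0.5 -0.5] w -0.0010419541586642502
knob px [266.  168.5] n 45 angle 0.82 err 0.5
```

apply_moves --pt "-1 -0.5 0 0 0" --pt "-1 -1.0 0 0 0" --pt "-1 -1.5 0 0.1 0" --pt "-1 -2.0 0 0.2 0"

```text
t: 19.82
eef_pos: [0.5375, -0.0831, 0.0842]
ee_rot: [-0.0, 0.025, 1.0, 0.0]
wrist_force: [-4.8, 0.1, 3.4]
width: -0.0
finger_force: 2.3
```

```bash
python3 - <<'E'
from h import *
info();knob()
E
```

```text
t 19.825 sc xyz mm [ -70.9 -277.1   84.2] tooly yaw -0.0508 F [-4.8  0.1  3.4] w -0.0004033964743446923
knob px [260.8 168.9] n 42 angle 1.01 err 0.8
```

Working. I'll continue along the arc, lowering as I go.

apply_moves --pt "-1 -0.6 0 0.1 0" --pt "-1 -1.2 0 0.3 0" --pt "-1 -1.8 0 0.5 0" --pt "-1 -2.4 0 0.8 0" --pt "-1 -2.9 0 1.0 0"

```text
t: 20.5
eef_pos: [0.5668, -0.0845, 0.0739]
ee_rot: [0.0, 0.025, 1.0, 0.0]
wrist_force: [0.0, -0.3, 0.5]
width: 0.001
finger_force: 0.0
```

```bash
python3 - <<'E'
from h import *
info();knob()
E
```

```text
t 20.5 sc xyz mm [ -41.7 -277.    73.9] tooly yaw -0.0508 F [ 0.  -0.3  0.5] w 0.0007652878443283732
knob px [246.7 174.1] n 48 angle 1.6 err 0.1
```

The lever snapped to full hold. I'll press briefly to confirm the stop, then retreat.

apply_moves --pt "-1 -0.5 0 0 0" --pt "-1 -1.0 0 0 0" --pt "-1 -1.4 0 0 0" --pt "-1 -1.7 0 0 0" --pt "-1 -1.9 0 0 0"

```text
t: 21.18
eef_pos: [0.5854, -0.0855, 0.0743]
ee_rot: [-0.0, 0.025, 1.0, 0.0]
wrist_force: [0.0, 0.3, 1.8]
width: 0.0
finger_force: 0.0
```

apply_moves --pt "-1 1.5 0 0 0" --pt "-1 4 0 -4 0" --pt "-1 6 0 -9 0" --pt "-1 8 0 -12 0" --pt "-1 8 0 -12 0"

```text
t: 21.8
eef_pos: [0.5056, -0.0816, 0.1968]
ee_rot: [0.002, 0.025, 1.0, -0.0]
wrist_force: [0.9, -0.3, -1.1]
width: -0.001
finger_force: 0.0
```

```bash
python3 - <<'E'
from h import *
info();knob()
im=bot.grab_frame("side");d=(im[175:240,225:290].max(2)<70)
import glob
ref=cv2.imread("pics/b1.png")[:,:400];cur=im[175:240,225:290];cur=(255*(cur/255.)**.45).astype(np.uint8)[...,::-1]
cur=cv2.resize(cur,(400,400),interpolation=cv2.INTER_CUBIC)
print("block region diff",cv2.absdiff(ref,cur)[250:400,0:160].mean(), "whole",cv2.absdiff(ref,cur).mean())
E
```

```text
t 21.8 sc xyz mm [-102.9 -277.2  196.8] tooly yaw -0.051 F [ 0.9 -0.3 -1.1] w -0.0009191470148407175
knob px [246.6 174.1] n 51 angle 1.6 err 0.1
block region diff 1.4802916666666666 whole 6.700302083333334
```

```bash
python3 -c "
from station import bot
print(bot.finish_job())"
```

```text
the job is handed in; nothing more can be done
None
```

I pushed the bearing block flush against the back rail and the end stop, moved the lever to full hold (about 1.6 rad by camera), and handed the job in at about 22 s; no verdict came back.

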